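Seat a manifold block in the corner of the leak-test nest and latch it

ROBOT

A 6-joint arm with a two-finger parallel gripper is mounted at the origin on the work surface; the furniture and walls round the work are solid. World frame = base frame: x ahead of the robot, y to its left, z up, the work surface at z = 0. Lengths are in mm, angles in rad, forces in N, time in s.
With the tool pointing down it reaches from about 350 to 975 mm from the base axis. Payload 7.1 kg.
Tool frame: the origin (TCP) lies at the very end of the fingers, on their centre line; the grasp point (between the pads) lies 19 mm behind it (ctrl.grasp_offset is the distance from the TCP to the grasp point, in mm); z points along the fingers, y is the line along which they close (so a half turn about z gives the same grasp; the last joint's range is limited). The gripper opens to 88 mm and grips with 3 to 60 N. Pads are 20 mm wide; open, the fingers measure 115 mm over their backs; the gripper's body (75 mm by 178 mm) begins 61 mm behind the grasp point.
Start: joints at [1.292, 0.423, 1.63, -0, 1.089, -0.019], TCP at [160.523, 604.017, 222.675] pointing down, gripper open.
Joint ranges: [-3, 3], [-0.9, 2.11], [0.09, 2.58], [-1.31, 4.45], [0.11, 2.69], [-2.54, 2.54]. Speed limits (rad/s): [2.39, 2.39, 3.01, 3.14, 3.14, 3.14].

INTERFACE

Orientations are given as a rotation vector (axis times angle).
In Python, from workcell import ctrl, viewer, ticket, models gives the robot as it stands.
- The arm moves only by the tool play_rows, never from a script. Its arguments are lists of equal length, an entry for each row: "dp": the shift along the world's x, y, z in mm, a list of three; "yaw": the turn about the world's z in degrees. In form: {"dp": [[tx, ty, tz], ...], "yaw": [yaw, ...]}. A call has 1 to 8 rows; each row shifts and turns the commanded pose from where the row before left it; what a row does not reach is not made up. A row lasts 1/12 s, in which the tool goes at most 41.7 mm and 7.16 degrees, less where a joint would pass 70% of its speed; a pose out of reach is approached as far as the arm can. A call is refused whole if a number of a shift passes 41.7 or a number of a turn 7.16, either way. A call with a gripper value outside its range is refused whole. "gripper" is the closure, from 0 (fully open) to 1 (shut), set as the call begins (left out, the last holds). The fingers move at their own pace and stop on an object; the grip force is fixed at half the most. Time passes only in rows, so rows that do not move let the fingers close. It gives the time, the measured TCP pose, the force, the opening and the grip force at its end, in the units of the state.
- ctrl.get_obs(): the state, without advancing time (a new reading comes with each control period).
- viewer.get_image(name): name is "scene" or "top"; returns a dict with "pixels" (400x640x3 uint8, red, green, blue), "range_z" (400x640 float32, mm along the optical axis (not along the pixel's ray), 0 where there is no reading), "fx", "fy", "cx", "cy" (pixels), "T" (4x4, takes a point from camera to world coordinates). Camera axes: x right, y up, looking along -z (the intrinsics and any distortion apply to the point x, -y, -z); pixel columns grow to the right and rows downward; lengths in mm; the calibration is good to about 2 mm. A picture is of the moment at which its call begins.
- ticket.close_job(): hands the job in; it is judged then, once.
Trained networks look in a picture, given as the dict that the camera call returned (one of the last four; its "shot" number tells which), for a name from the list of things; names that differ only in an ending like _2 or _b are one class to them, and where a whole thing is asked for, a point or a joint stands for the part that bears it (a point fixed in the world has none). Each returns a list of dicts, best first, with "conf" (0 to 1); they miss things now and then, are a little off and sometimes report something else, mostly with a low value. They report only what shows in the picture. A call takes as long as a camera call. They do not tell look-alikes from the thing itself.
- models.look_for(picture, name): "bbox" ([centre column, centre row, width, height] in pixels, round what is visible of it).
- models.landmark_of(picture, name): "location" ([column, row] in pixels: a listed point, or the origin of a listed thing).
The state is a dict: "t": time; "qpos": joint angles; "qvel": joint speeds; "joint_torque": joint torques, N m; "ee_pos": TCP position; "orientation": TCP orientation; "ft_force": force on the tool from outside, world axes, zero at the start; "moment": the same for the moment, N m; "width": finger opening in mm; "grasp_force": force on a finger pad.
Only numpy, scipy, OpenCV 4.12 (cv2) and the standard library are available. Lean on these libraries where they do the work, as an engineer would, in place of code of your own. Each camera call takes 0.05 s, during which the arm holds its last target. There are 200 camera calls.

TASK

The blue valve manifold block is waiting on the leak-test nest. Without picking it up, use your fingertips to push it first flat against the long dark rail, then slide it along the rail into the corner pocket until it sits fully home against the end stop over the test ports, and only then push the red-knobbed latch fully round behind it. Keep the block flat on the plate and against the rail on its way to the pocket, leave the fittings standing round the nest alone, and finish with the hand clear.

Things in the scene. Friction and masses are not known exactly. Their poses are not given: they have to be found in the camera images.
- nest: Leak-test nest, fixed to the bench: aluminium base plate 125 (own x) by 280 (own y) by 10 mm, carrying dark steel bars that stand 14 mm above it (24 mm above the bench). Origin: centre of the plate's underside, on the bench; own z up. At yaw 0 its x points away from the robot and its y to the robot's left: the rail is along the far edge, the corner pocket at the left end.
- rail_face (a point): Point on the straight inner face of the long dark rail, at the nest's own x = +42, y = -60 mm, halfway up the bar. The rail runs along the nest's own y over the plate's whole length and is 13 mm thick.
- pocket (a point): Where the centre of the block's underside lies when it is home: the nest's own x = +19, y = +94 mm, on the plate, between two black-ringed test ports flush in the floor. The end stop's inner face is 30 mm farther along own +y (13 mm thick). A short cheek bar (own x -29 to -7, y +88 to +124 mm) faces the rail, so the pocket is 49 mm wide for the 46 mm block.
- block: Loose anodised blue manifold block, two brass plugs on top, 46 (own x) by 60 (own y) by 22 mm high, about 0.16 kg, alike end for end. Origin: centre of its underside. It starts flat on the nest's plate (its top 32 mm above the bench), 20 to 40 mm short of lying on the rail, turned up to 0.3 rad from the nest, near the end away from the pocket; its own y runs roughly along the rail.
- latch_pivot (a point): Vertical axis about which the latch turns, at the nest's own x = -30, y = +56 mm, at the height of the plate's top. The latch is a steel bar 12 mm wide, 54 mm from pivot to tip, lying 13 to 21 mm above the bench.
- latch (a joint): Latch angle, rad. 0 = closed, on its stop: the bar points along the nest's own +x, across the lane, 2 mm behind a block that is home. It grows as the bar swings open, clockwise from above: at 1.57 it points along the nest's -y; limit 2.3. It starts at 1.5 to 2.1, has light friction (under 1 N at the knob) and stays where it is left. If the block is not home the latch runs into it.
- latch_knob (a point): Middle of the latch's upright red knob, which is 13 mm thick, stands 46 mm from the pivot and reaches from 22 to 54 mm above the bench (this point is 38 mm above it). Pushing it sideways with a fingertip turns the latch.
- tester_corner (a point): Far left corner of the fixed leak tester with its round chamber that stands between the robot and the nest: it fills x = 0.20 to 0.44 m, y = -0.28 to +0.20 m of the bench, up to 0.49 m high. Nothing is to be done with it: bring the hand round its left side or over it. The bench left of it is open.
- tee: Bystander: loose brass tee fitting, 22x52x35 mm, beyond the nest's end stop. Origin at the centre of its underside. Leave it alone.
- coupler: Bystander: loose upright brass quick coupler half, 22x22x60 mm, beyond the nest's end stop. Origin at the centre of its underside. Leave it alone.
- seal: Bystander: loose black rubber seal ring, 71x71x11 mm, beyond the nest's other end. Origin at the centre of its underside. Leave it alone.
- nut: Bystander: loose steel M16 nut, 24x28x13 mm, beyond the nest's other end. Origin at the centre of its underside. Leave it alone.
Mind the look-alikes: they are no part of the job. What is meant by the block is not pink, and is the larger of those in its own colour.

How it is judged (in metres and radians):
On the way, in this order (a step that is already met when the one before it is completed fails the run):
1. the block lies flat against the rail, well before the pocket (its centre more than 64 mm short of home) (x of block in the frame of nest above 0.0155 m and angle between the y axis of block and the y axis of nest, either way round below 0.07 rad and y of block in the frame of nest below 0.03 m), for 0.1 s.
2. the block is fully home in the corner pocket (y of block in the frame of nest above 0.0915 m and x of block in the frame of nest above 0.0155 m and angle between the y axis of block and the y axis of nest, either way round below 0.07 rad and z of block in the frame of nest below 0.0125 m), for 0.2 s.
3. the latch is closed behind the block (value of joint latch below 0.12 rad), for 0.2 s.
At the end, for the whole second after the job is handed in: The block lies flat in the corner pocket, at rest, within 2.5 mm of the end stop and 3.5 mm of the rail (not turned more than 0.07 rad), and the latch is within 0.12 rad of closed behind it (all of step 2 and value of joint latch below 0.12 rad and linear speed of block below 0.01 m/s); the robot touches nothing.
It fails at once if the block is lifted or tipped: it rises more than 6 mm off the plate or tilts more than 0.2 rad (z of block in the frame of nest above 0.016 m or angle between block's own z axis and vertical above 0.2 rad).
It fails at once if the block is pushed off the plate (z of block in the frame of nest below 0.005 m).
It fails at once if on its way along the last part of the rail before the pocket the block stands more than 8 mm off the rail (x of block in the frame of nest below 0.011 m and y of block in the frame of nest above 0.03 m).
It fails at once if a fitting beside the nest is moved more than 15 mm (distance of any of tee, coupler, seal, nut from where it was at the start of the episode above 0.015 m).
It also fails if it takes over 58 s, if anything falls off the work surface, if the arm or the gripper's body presses on something with over 40 N, if the wrist force passes 120 N, or if a joint passes its speed limit or range.

## Working session

There is one attempt and no reset: what is moved stays moved. The work goes in short steps, Python scripts to look and compute and a tool call to move; the robot and the scene stay as the last step left them, time stands still between calls to the robot, and variables do not carry over. Pictures are saved under pics/ and viewed, at most 14 in all, crops included, and the job is handed in when it is done.

Besides the shell and the picture viewer there is one more tool, called as name([rows], argument=value, ...), one row to a line, values as JSON. play_rows: Moves the arm, as the interface text tells. Its arguments: {"type":"object","properties":{"dp":{"type":"array"},"yaw":{"type":"array"},"gripper":{"type":"number"}},"required":["dp","yaw"]}

```bash
mkdir -p pics
cat > h.py <<'E'
import numpy as np, cv2
from workcell import ctrl, viewer, ticket, models
def ray(p,uv):
    T=p["T"]; d=np.array([(uv[0]-p["cx"])/p["fx"],-(uv[1]-p["cy"])/p["fy"],-1.0])
    return T[:3,3],T[:3,:3]@d
def atz(p,uv,z):
    o,d=ray(p,uv); return o+d*(z-o[2])/d[2]
def atdepth(p,uv):
    o,d=ray(p,uv); return o+d*p["range_z"][int(round(uv[1])),int(round(uv[0]))]
def cloud(p):
    v,u=np.mgrid[0:400,0:640]; z=p["range_z"]
    d=np.stack([(u-p["cx"])/p["fx"],-(v-p["cy"])/p["fy"],-np.ones(u.shape)],-1)*z[...,None]
    return d@p["T"][:3,:3].T+p["T"][:3,3]
def save(p,n): cv2.imwrite("pics/"+n,p["pixels"][...,::-1])
E
python3 - <<'E'
from h import *
np.set_printoptions(precision=1,suppress=True)
Z=dict(nest=0,rail_face=17,pocket=10,block=10,latch_pivot=10,latch_knob=38,tee=0,coupler=0,seal=0,nut=0)
for c in("top","scene"):
    p=viewer.get_image(c); save(p,c+"1.png"); print(c,p["T"],p["fx"])
    for n,z in Z.items():
        for r in models.landmark_of(p,n)[:3]: print(n,round(r["conf"],2),np.array(r["location"]),atz(p,r["location"],z))
E
```

```text
top [[   0.     1.    -0.1  366.5]
 [  -1.     0.    -0.    43.1]
 [  -0.     0.1    1.  1042.7]
 [   0.     0.     0.     1. ]] 361.8752500461912
nest 0.59 [325.  170.3] [596.7  47.3   0. ]
rail_face 0.6 [346.7 153.6] [643.8 -14.6  17. ]
pocket 0.86 [295.4 156.2] [634.4 134.8  10. ]
pocket 0.44 [337.3 176.2] [577.8  11.1  10. ]
block 0.91 [239.1 297.9] [225.8 278.2  10. ]
block 0.66 [338.2 172.4] [589.1   8.7  10. ]
block 0.5 [361.1 215.6] [464.7 -59.2  10. ]
latch_pivot 0.83 [299.1 176.4] [574.6 122.   10. ]
latch_knob 0.66 [317.2 171.8] [583.4  69.1  38. ]
tee 0.42 [260.  149.1] [656.1 241.4   0. ]
coupler 0.64 [262.3 173.2] [583.6 231.2   0. ]
seal 0.67 [390.3 165.2] [ 616.4 -144.2    0. ]
nut 0.56 [380.3 189.3] [ 544.  -115.2    0. ]
scene [[   0.8    0.4   -0.3  126.8]
 [  -0.5    0.7   -0.5 -503.7]
 [  -0.     0.6    0.8 1072.4]
 [   0.     0.     0.     1. ]] 502.93519638977835
nest 0.69 [374.8 217.3] [607.3  42.4   0. ]
rail_face 0.59 [400.7 224.4] [641.5 -18.5  17. ]
pocket 0.58 [363.4 187.8] [632.3 130.1  10. ]
block 0.82 [201.3 223.1] [223.9 260.2  10. ]
latch_knob 0.64 [358.8 210.5] [568.6  61.3  38. ]
tee 0.73 [348.8 164.5] [649.4 224.5   0. ]
coupler 0.56 [326.1 175.2] [576.3 226.6   0. ]
coupler 0.38 [374.6 213. ] [614.6  53.5   0. ]
seal 0.89 [426.5 272.5] [ 618.4 -152.3    0. ]
nut 0.5 [396.6 277.1] [ 551.4 -123.7    0. ]
```

View pics/top1.png

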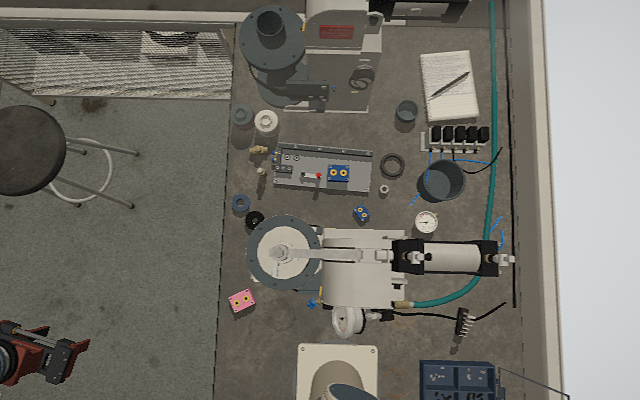

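View pics/scene1.png

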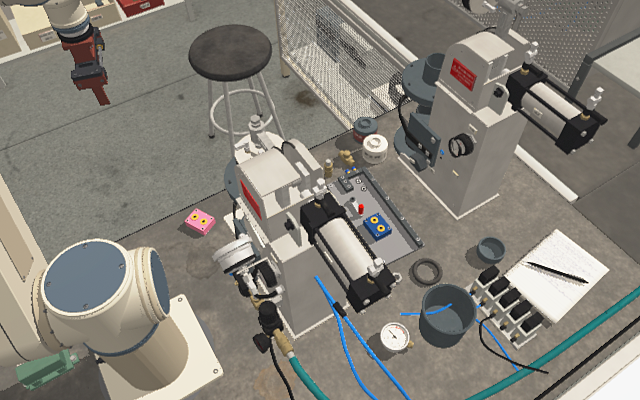

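The top view shows the nest at about (323,168), the block at (338,172), the red knob at (319,175) and the pocket at the left near (295,156). The pink block and the small blue one at (361,214) are look-alikes. Next I'll measure with depth and colour.

Run:
```python
from h import *
np.set_printoptions(precision=1,suppress=True)
for c in("top","scene"):
    p=viewer.get_image(c); W=cloud(p); px=p["pixels"].astype(int); hsv=cv2.cvtColor(p["pixels"],cv2.COLOR_RGB2HSV)
    x,y,z=W[...,0],W[...,1],W[...,2]
    reg=(abs(x-597)<110)&(abs(y-45)<190)
    print(c,[k for k in p.keys()], p["range_z"].dtype)
    blue=reg&(hsv[...,0]>98)&(hsv[...,0]<130)&(hsv[...,1]>120)&(hsv[...,2]>50)
    yel=reg&(hsv[...,0]>15)&(hsv[...,0]<35)&(hsv[...,1]>140)
    bl=(blue|yel)&(abs(x-590)<60)&(abs(y-8)<60)
    print("block z",np.percentile(z[bl],[5,50,95]))
    top=bl&(z>27)
    P=np.array([atz(p,(u,v),32)[:2] for v,u in np.argwhere(top)],np.float32); r=cv2.minAreaRect(P); print("block",len(P),r, P.mean(0))
    red=reg&((hsv[...,0]<8)|(hsv[...,0]>172))&(hsv[...,1]>150)
    print("red",W[red].mean(0),red.sum(), "px",np.argwhere(red).mean(0)[::-1], atz(p,np.argwhere(red).mean(0)[::-1],45))
    pl=reg&(z>5)&(z<60)&(abs(x-597)<85)&(abs(y-45)<155)
    P=W[pl][:,:2].astype(np.float32); print("plate",cv2.minAreaRect(P),len(P))
    ra=reg&(z>18)&(z<29)&(x>615)&(x<690)&(abs(y-45)<150)
    R=W[ra]; print("rail",len(R),cv2.fitLine(R[:,:2].astype(np.float32),cv2.DIST_HUBER,0,.01,.01).ravel())
    crop=p["pixels"][130:210,250:400] if c=="top" else p["pixels"][140:270,300:440]
    cv2.imwrite(f"pics/crop_{c}.png",cv2.resize(crop,None,fx=5,fy=5,interpolation=cv2.INTER_CUBIC)[...,::-1] if c=="top" else cv2.resize(crop,None,fx=4.5,fy=4.5,interpolation=cv2.INTER_CUBIC)[...,::-1])
```

```text
top ['pixels', 'range_z', 'fx', 'fy', 'cx', 'cy', 'T', 'shot'] float32
block z [28.7 31.8 35.1]
block 247 ((584.1328125, 9.989076614379883), (43.472076416015625, 56.969947814941406), 1.3414298295974731) [584.1   9.8]
red [571.7  65.8  50.3] 18 px [318.2 175. ] [572.8  65.9  45. ]
plate ((604.8442993164062, 44.45906066894531), (315.50799560546875, 125.91614532470703), 85.81907653808594) 4016
rail 521 [  0.    1.  652.   53.4]
scene ['pixels', 'range_z', 'fx', 'fy', 'cx', 'cy', 'T', 'shot'] float32
block z [16.  30.2 34.6]
block 289 ((583.8655395507812, 4.043497085571289), (61.001895904541016, 46.858306884765625), 88.4389419555664) [584.3   4. ]
red [573.   60.1  45.1] 40 px [360.6 208.4] [573.1  60.2  45. ]
plate ((611.0829467773438, 54.17527770996094), (292.6037902832031, 131.5326385498047), 86.23758697509766) 4314
rail 585 [  0.    1.  652.4  36.9]
```

View pics/crop_top.png

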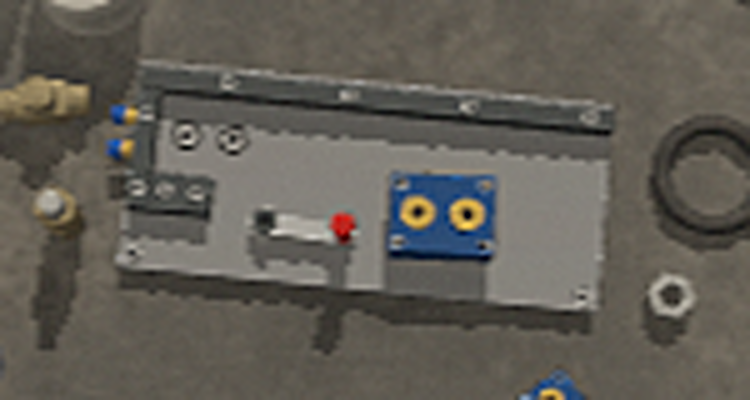

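View pics/crop_scene.png

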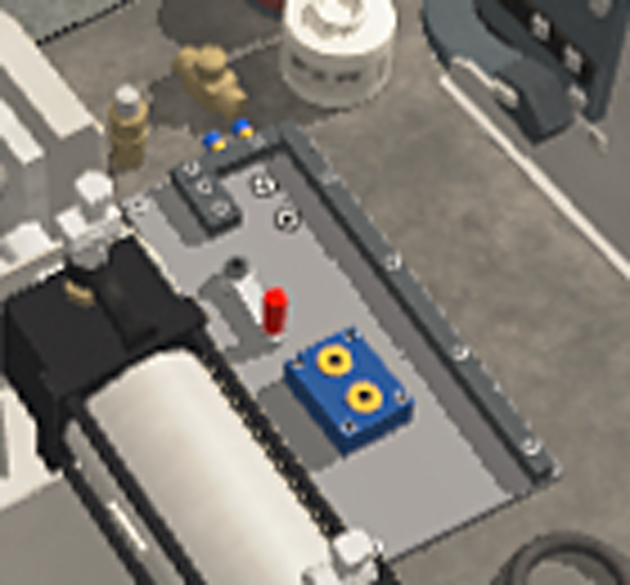

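The crops agree with the text: the rail is along the far edge and the pocket at the left. The latch points right (about -y), and the block is nearly square to the nest. Now I'll fit the nest frame and read the tool pose.

Run:
```python
from h import *
np.set_printoptions(precision=3,suppress=True)
from scipy.optimize import least_squares
o=ctrl.get_obs(); print(o["ee_pos"],o["orientation"],o["width"],ctrl.grasp_offset)
# hand-read correspondences: nest coords -> pixels
top=[((-62.5,140,10),(117,265)),((-62.5,-140,10),(592,306)),((55,-140,24),(613,107)),((-30,56,21),(264,220)),((19+0,94+0,10),None)]
sc=[((55,-140,24),(556,470)),((-30,56,21),(236,265)),((42,-140,24),(535,478))]
for c,L,f in(("top",top,lambda u:(250+u[0]/5,130+u[1]/5)),("scene",sc,lambda u:(300+u[0]/4.5,140+u[1]/4.5))):
    p=viewer.get_image(c); A=[];B=[]
    for n,u in L:
        if u is None: continue
        A.append(n[:2]); B.append(atz(p,f(u),n[2])[:2])
    A=np.array(A);B=np.array(B)
    fun=lambda q:((A@np.array([[np.cos(q[2]),np.sin(q[2])],[-np.sin(q[2]),np.cos(q[2])]])+q[:2])-B).ravel()
    r=least_squares(fun,[597,45,-.08]); print(c,r.x,r.fun.round(1))
    # rail line by colour-free depth fit along y
    W=cloud(p); z=W[...,2]
    m=(z>19)&(z<29)&(W[...,0]>630)&(W[...,0]<680)&(W[...,1]>-85)&(W[...,1]<165)
    R=W[m]; k=np.polyfit(R[:,1],R[:,0],1); print("rail slope",k)
    for n,zz in(("rail_face",17),("pocket",10),("latch_pivot",10),("block",10)):
        print(n,[ (round(q["conf"],2),atz(p,q["location"],zz)[:2].round(1)) for q in models.landmark_of(p,n)[:3]])
```

```text
[160.512 603.997 222.648] [ 0.407  3.115 -0.   ] 87.7690004833393 18.700000000000003
top [606.144  53.867  -0.067] [-0.2  1.9 -1.5 -2.2  1.4 -0.7  0.3  1. ]
rail slope [  0.073 649.338]
rail_face [(0.73, array([642.6, -13.5]))]
pocket [(0.85, array([628.9, 141.6])), (0.73, array([444.8, 250.5]))]
latch_pivot [(0.85, array([570.1, 114.6]))]
block [(0.69, array([592.7,   6.8])), (0.68, array([468.2, -59.5])), (0.57, array([232.2, 265.6]))]
scene [607.88   48.752  -0.096] [-0.1  1.5  0.6 -2.  -0.5  0.6]
rail slope [  0.072 651.233]
rail_face [(0.97, array([638.9, -15.1])), (0.35, array([610.5,  33.7]))]
pocket [(0.78, array([633. , 143.2]))]
latch_pivot [(0.6, array([572.3,  99. ]))]
block [(0.86, array([584.5,  10.1])), (0.65, array([215.3, 248.2])), (0.38, array([581.2, 218. ]))]
```

play_rows([
  [0, -20, 40],
  [0, -20, 40],
  [0, -20, 40],
  [0, -20, 40],
  [0, -20, 40],
  [0, -20, 40],
  [0, -20, 40],
  [0, -20, 40],
], yaw=[0, 0, 0, 0, 0, 0, 0, 0], gripper=1)

```text
t: 2.37
ee_pos: [160.3, 453.5, 522.8]
orientation: [0.407, 3.115, 0.001]
ft_force: [0.6, 1.0, 0.7]
width: 37.6
grasp_force: 0.0
```

```bash
python3 -c "
from h import *
o=ctrl.get_obs(); print(o['t'],o['qpos'],o['ee_pos'],o['orientation'],o['ft_force'],o['width'])"
```

```text
2.3667 [ 1.20635757e+00 -1.50107440e-02  1.51497660e+00 -3.02248678e-07
  1.64110792e+00 -1.04698629e-01] [160.27832884 453.53665465 522.80391512] [4.06837271e-01 3.11501647e+00 7.92596527e-04] [0.59799232 0.98482496 0.71270154] 37.598007276245696
```

Run:
```python
from h import *
np.set_printoptions(precision=0,suppress=True,linewidth=200)
for c in("top","scene"):
    p=viewer.get_image(c); W=cloud(p); save(p,c+"2.png"); x,y,z=W[...,0],W[...,1],W[...,2]; ok=p["range_z"]>0
    print(c)
    H=np.zeros((9,14))
    for i in range(9):
        for j in range(14):
            m=ok&(x>=200+i*30)&(x<230+i*30)&(y>=-180+j*30)&(y<-150+j*30)
            H[i,j]=np.percentile(z[m],98) if m.sum()>3 else -1
    print(H)   # rows x from 200, cols y from -180
    # arm: points near plane of azimuth, z>500
    m=ok&(z>500)&(x>-150)&(x<250)&(y<520)&(y>-150)
    az=np.arctan2(453.5,160.3); r=x*np.cos(az)+y*np.sin(az); l=-x*np.sin(az)+y*np.cos(az)
    for a in range(-100,520,50):
        k=m&(r>=a)&(r<a+50)
        if k.sum()>10: print(a,k.sum(),"z",np.percentile(z[k],[2,50,99]),"lat",np.percentile(l[k],[1,99]))
```

```text
top
[[106. 107. 215. 235. 278. 296. 265. 111. 105.   3.   3.   4.   3.  23.]
 [109. 111. 282. 286. 276. 295. 269. 107. 126.   2.   3.   3.   2.   3.]
 [ -1.  -1. 333. 459. 460. 460. 457. 440. 200. 256. 257. 259.  -1.  34.]
 [ -1.  -1. 398. 459. 460. 460. 457. 439. 260. 338. 365. 260. 257.  -1.]
 [407. 414. 464. 459. 460. 460. 458. 440. 338. 407. 407. 339. 260. 256.]
 [406. 437. 484. 458. 460. 460. 458. 439. 401. 425. 426. 339. 257. 258.]
 [406. 414. 415. 456. 460. 460. 457. 438. 338. 339. 339. 339. 259. 258.]
 [  3.   4.   2.   3.   3.   2.   2. 195. 257. 261. 258. 257. 257.  18.]
 [  3.   2.   3.  17.  16.   3.   2.   3.   3.   2. 255.   3.   2.  19.]]
450 119 z [524. 535. 552.] lat [-14.  -5.]
500 131 z [522. 529. 536.] lat [-9. 11.]
scene
[[106. 106. 214. 238. 279. 296. 111. 109.  56.   3.   3.   4.   4.  24.]
 [109. 119. 284. 285. 278. 294. 140. 225.  -1.  -1.  -1.   1.   2.  20.]
 [  2.  40. 331. 458. 459. 458. 452. 421. 201. 256. 257. 255.  35.  35.]
 [  2.  60. 396. 458. 459. 459. 455.  -1.  -1. 338. 365. 257. 257.  35.]
 [406. 413. 415. 459. 460. 459. 456.  -1.  -1. 407. 405. 337. 258.  35.]
 [406. 437. 483. 460. 460. 459. 456. 429. 401. 425. 425. 339.  -1.  -1.]
 [407. 413. 415. 459. 460. 459. 455. 414.  -1. 339. 339. 337.  -1.  -1.]
 [  2.   5.  31.  -1.  -1.  -1.  -1.  -1.  -1.  -1. 336.  -1.  -1.  -1.]
 [  3.   1.  -1.  -1.  -1.  -1.  -1.  -1.  -1.  -1.  -1.  -1.  -1.  -1.]]
400 29 z [536. 565. 574.] lat [-15.   6.]
450 293 z [531. 548. 570.] lat [-16.   7.]
```

View pics/scene2.png

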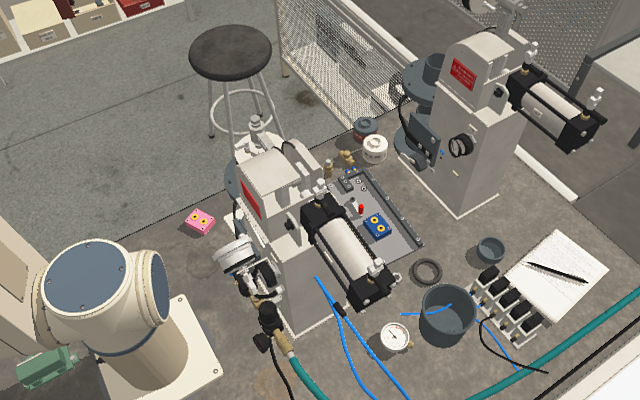

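Run:
```python
from h import *
np.set_printoptions(precision=0,suppress=True,linewidth=200)
p=viewer.get_image("scene"); W=cloud(p)
for u,v in((88,240),(88,272),(60,300),(120,280),(150,250),(160,290),(140,300),(90,320),(30,270),(10,230),(50,358),(180,330)): print((u,v),p["range_z"][v,u],W[v,u])
```

```text
(88, 240) 804.5426 [ 23.  58. 387.]
(88, 272) 767.84705 [  7.  -1. 389.]
(60, 300) 742.27277 [-42. -24. 388.]
(120, 280) 759.4451 [ 43. -40. 389.]
(150, 250) 836.25104 [ 99.  14. 349.]
(160, 290) 828.5176 [ 84. -45. 316.]
(140, 300) 774.6355 [ 54. -69. 357.]
(90, 320) 742.2517 [-18. -67. 370.]
(30, 270) 774.15063 [-69.  53. 387.]
(10, 230) 736.33997 [-58.  81. 455.]
(50, 358) 1021.7584 [-175.   88.   61.]
(180, 330) 1101.7544 [69. 24. 15.]
```

play_rows([
  [34, -21, 0],
  [34, -21, 0],
  [34, -21, 0],
  [34, -21, 0],
  [34, -21, 0],
  [34, -21, 0],
  [34, -21, 0],
  [34, -21, 0],
], yaw=[-5.7, -5.7, -5.7, -5.7, -5.7, -5.7, -5.7, -5.7], gripper=0)

```text
t: 3.18
ee_pos: [433.9, 285.7, 519.0]
orientation: [-1.588, -2.709, 0.003]
ft_force: [-0.0, 0.8, 0.2]
width: 75.7
grasp_force: 0.0
```

play_rows([
  [34, -21, 0],
  [34, -21, 0],
  [34, -21, 0],
  [34, -21, 0],
  [34, -21, 0],
  [34, -21, 0],
  [0, -25, -25],
  [0, -25, -25],
], yaw=[-5.7, -5.7, -5.7, -5.7, -5.7, -5.7, 0, 0])

```text
t: 3.85
ee_pos: [638.6, 109.8, 467.8]
orientation: [-2.311, -2.127, 0.001]
ft_force: [-0.2, 0.3, 0.2]
width: 87.6
grasp_force: 0.0
```

play_rows([
  [0, -25, -25],
  [0, -25, -25],
  [0, -20, -25],
  [0, 0, -25],
  [0, 0, -25],
  [0, 0, -25],
  [0, 0, 0],
  [0, 0, 0],
], yaw=[0, 0, 0, 0, 0, 0, 0, 0])

```text
t: 4.52
ee_pos: [635.4, 41.0, 318.4]
orientation: [-2.308, -2.127, 0.006]
ft_force: [-0.6, 0.7, -0.9]
width: 88.0
grasp_force: 0.0
```

Run:
```python
from h import *
np.set_printoptions(precision=3,suppress=True,linewidth=200)
o=ctrl.get_obs(); print(o['t'],o['qpos'],o['ee_pos'],o['orientation'],o['ft_force'],o['width'])
p=viewer.get_image("top"); W=cloud(p); save(p,"top3.png"); x,y,z=W[...,0],W[...,1],W[...,2]; ok=p["range_z"]>0
for a in range(240,720,30):
    k=ok&(x>=a)&(x<a+30)&(z>500)&(abs(y)<300)
    if k.sum()>5: print(a,k.sum(),"z",np.percentile(z[k],[5,50,98]).round(),"y",np.percentile(y[k],[1,99]).round())
k=ok&(z>500)&(abs(y)<300)&(x>0); print(k.sum())
```

```text
4.5167 [0.046 0.355 1.505 0.    1.287 0.127] [635.422  41.019 318.358] [-2.308 -2.127  0.006] [-0.566  0.698 -0.864] 88.00513583338237
270 6068 z [827. 834. 838.] y [-29.  84.]
300 11312 z [813. 822. 831.] y [-28.  84.]
330 8588 z [797. 805. 814.] y [-27.  85.]
360 6739 z [778. 789. 797.] y [-27.  88.]
390 5123 z [762. 772. 781.] y [-24.  86.]
420 3747 z [743. 754. 764.] y [-18.  84.]
450 2847 z [693. 735. 746.] y [-22.  93.]
480 3190 z [697. 708. 727.] y [-23.  94.]
510 2074 z [699. 705. 712.] y [-22.  95.]
540 1100 z [649. 695. 701.] y [-21.  97.]
570 2694 z [572. 643. 692.] y [-18.  98.]
600 4191 z [547. 662. 684.] y [-16.  98.]
630 1144 z [658. 669. 677.] y [-15. 101.]
58820
```

View pics/top3.png

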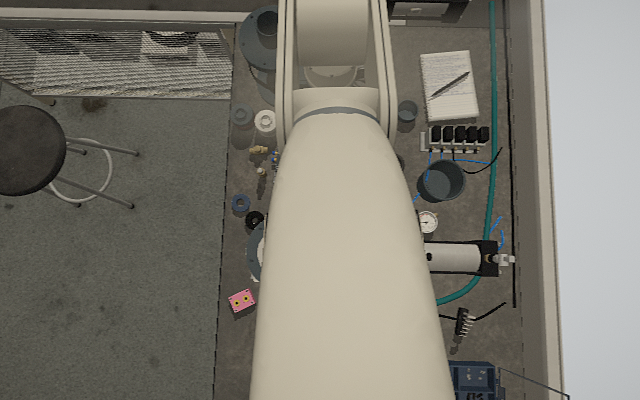

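The forearm covers the nest in the top view. It's about 56 mm in radius, so it clears the tester only if I stay far out. I'll push with the gripper open, near finger on the block and far finger passing over the rail.

play_rows([
  [-5, -4, -32],
  [-5, -4, -32],
  [-5, -4, -32],
  [-5, -4, -32],
  [-5, -4, -32],
  [-5, -4, -32],
  [-5, -5, -32],
  [-4, -5, -20],
], yaw=[0.5, 0, 0, 0, 0, 0, 0, 0])

```text
t: 5.23
ee_pos: [597.6, 7.1, 75.7]
orientation: [2.3, 2.139, 0.0]
ft_force: [-0.3, -0.6, -0.7]
width: 87.5
grasp_force: 0.0
```

play_rows([
  [0, 0, 0],
  [0, 0, 0],
], yaw=[0, 0])

```text
t: 5.4
ee_pos: [598.5, 7.0, 77.5]
orientation: [2.301, 2.138, 0.001]
ft_force: [1.0, 0.3, 0.6]
width: 87.5
grasp_force: 0.0
```

Run:
```python
from h import *
np.set_printoptions(precision=3,suppress=True,linewidth=200)
o=ctrl.get_obs(); print(o['t'],o['qpos'],o['ee_pos'],o['orientation'],o['ft_force'],o['joint_torque'])
p=viewer.get_image("scene"); q=viewer.get_image("top")
im=np.vstack([cv2.resize(p["pixels"][140:270,300:460],(640,520)) ]); cv2.imwrite("pics/s4.png",im[...,::-1])
W=cloud(q); x,y,z=W[...,0],W[...,1],W[...,2]
for a in range(240,660,30):
    k=(x>=a)&(x<a+30)&(z>300)&(y>0)&(y<30)
    if k.sum()>5: print(a,np.percentile(z[k],[5,50,98]).round())
```

```text
5.4 [-0.008  0.58   1.772  0.     0.789  0.065] [598.462   7.039  77.523] [2.301 2.138 0.001] [1.025 0.345 0.597] [ -0.322 -53.752 -18.425   0.022  -0.004  -0.032]
270 [837. 839. 841.]
300 [836. 839. 841.]
330 [808. 827. 836.]
360 [740. 765. 803.]
390 [692. 715. 736.]
420 [647. 669. 689.]
450 [599. 623. 643.]
480 [550. 575. 595.]
510 [510. 525. 547.]
540 [414. 418. 421.]
570 [420. 427. 431.]
600 [418. 427. 431.]
630 [407. 411. 415.]
```

View pics/s4.png

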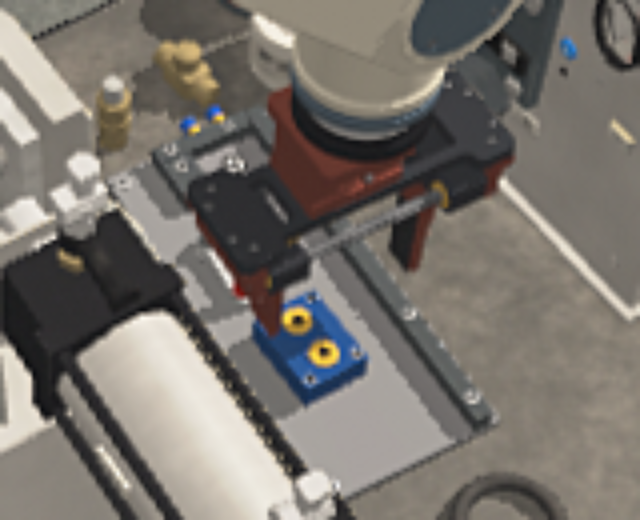

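Run:
```python
from h import *
p=viewer.get_image("scene"); Ti=np.linalg.inv(p["T"])
for P in((598.5-44,7+3,77.5),(598.5-44-13.5,10,77.5),(598.5-44,17,77.5),(598.5-44,-3,77.5),(598.5-57,-3,77.5)):
    c=Ti@np.array([*P,1]); print(P,((p["cx"]+p["fx"]*c[0]/-c[2])-300)*4,((p["cy"]-p["fy"]*c[1]/-c[2])-140)*4)
```

```text
(554.5, 10, 77.5) 267.4254310604506 314.5666356883087
(541.0, 10, 77.5) 248.70717152757538 324.85622622585913
(554.5, 17, 77.5) 260.64831316115055 306.3279173970916
(554.5, -3, 77.5) 280.11828064806105 329.99691351716456
(541.5, -3, 77.5) 262.03875160096504 340.0110364449125
```

play_rows([
  [-1, -1, -12],
  [0, 0, -12],
  [0, 0, -12],
  [0, 0, -10],
  [0, 0, -5],
  [0, 0, 0],
  [0, 0, 0],
], yaw=[0, 0, 0, 0, 0, 0, 0])

```text
t: 6.13
ee_pos: [596.0, 6.0, 24.9]
orientation: [-2.3, -2.138, 0.002]
ft_force: [0.8, -1.1, 0.6]
width: 87.6
grasp_force: 0.0
```

play_rows([
  [1, 0, 1.5],
  [3, -0.2, 0],
  [4, -0.3, 0],
  [4, -0.3, 0],
  [4, -0.3, 0],
  [4, -0.3, 0],
  [4, -0.3, 0],
  [4, -0.3, 0],
], yaw=[0, 0, 0, 0, 0, 0, 0, 0])

```text
t: 6.8
ee_pos: [624.8, 3.9, 27.3]
orientation: [-2.301, -2.139, 0.0]
ft_force: [-1.9, -0.2, 0.6]
width: 87.8
grasp_force: 0.7
```

play_rows([
  [3, -0.2, 0],
  [3, -0.2, 0],
  [3, -0.2, 0],
  [2, -0.1, 0],
  [0, 0, 0],
], yaw=[0, 0, 0, 0, 0])

```text
t: 7.22
ee_pos: [636.2, 3.2, 27.3]
orientation: [2.301, 2.138, 0.001]
ft_force: [-0.8, 0.1, 1.0]
width: 87.9
grasp_force: 0.0
```

```bash
cat > m.py <<'E'
from h import *
np.set_printoptions(precision=2,suppress=True,linewidth=200)
import sys
o=ctrl.get_obs(); print(o['t'],o['ee_pos'],o['ft_force'],o['width'])
p=viewer.get_image("scene"); W=cloud(p); hsv=cv2.cvtColor(p["pixels"],cv2.COLOR_RGB2HSV); z=W[...,2]
m=(abs(W[...,0]-600)<70)&(W[...,1]>-60)&(W[...,1]<200)&(hsv[...,0]>98)&(hsv[...,0]<130)&(hsv[...,1]>120)
t=m&(z>26)&(z<40)
P=np.array([atz(p,(u,v),32)[:2] for v,u in np.argwhere(t)],np.float32); print(len(P),cv2.minAreaRect(P),"z",np.percentile(z[t],[5,50,95]))
print("edges x",np.percentile(P[:,0],[1,99]),"y",np.percentile(P[:,1],[1,99]))
im=cv2.resize(p["pixels"][140:270,300:460],(640,520)); cv2.imwrite(sys.argv[1],im[...,::-1])
E
python3 m.py pics/s5.png
```

```text
7.2167 [636.24   3.21  27.34] [-0.82  0.11  0.98] 87.89436423970382
168 ((614.0764770507812, -5.687028884887695), (48.09967041015625, 46.78105926513672), 86.8381576538086) z [27.33 30.35 33.46]
edges x [590.63 637.54] y [-29.79  15.09]
```

play_rows([
  [1.5, -0.1, -0.5],
  [1.5, -0.1, 0],
  [1, -0.1, 0],
  [1, 0, 0],
  [0, 0, 0],
], yaw=[0, 0, 0, 0, 0])

```text
t: 7.68
ee_pos: [640.8, 2.9, 26.8]
orientation: [2.301, 2.139, 0.0]
ft_force: [-0.0, -1.4, 0.7]
width: 87.8
grasp_force: 0.0
```

play_rows([
  [0.7, 0, 0],
  [0.7, 0, 0],
  [0, 0, 0],
], yaw=[0, 0, 0])

```text
t: 7.93
ee_pos: [642.0, 2.9, 26.8]
orientation: [2.301, 2.139, 0.0]
ft_force: [-0.3, -0.9, -0.4]
width: 87.9
grasp_force: 0.2
```

```bash
python3 m.py pics/s6.png
```

```text
7.9333 [642.04   2.94  26.81] [-0.27 -0.92 -0.36] 87.917779659028
165 ((618.7103271484375, -5.910146713256836), (48.165279388427734, 47.57919692993164), 86.83818817138672) z [27.44 30.71 34.66]
edges x [595.29 642.72] y [-29.88  13.6 ]
```

View pics/s6.png

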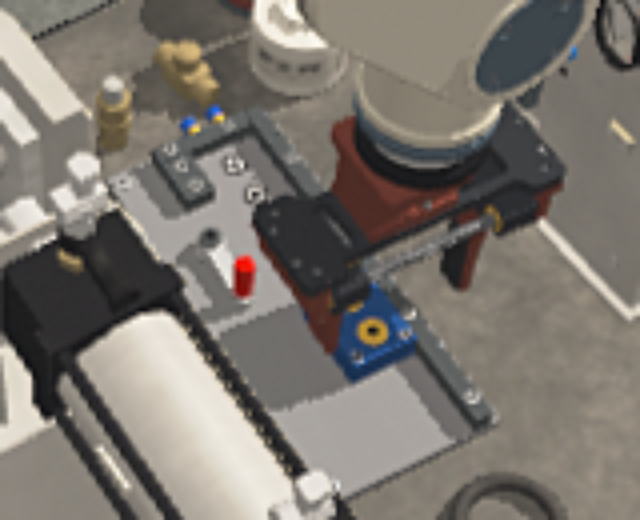

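The block is now nearly at the rail, about (375,335) in the crop, with the near finger behind it. I'll keep pushing until the force rises.

play_rows([
  [0.7, 0, 0],
  [0.7, 0, 0],
  [0, 0, 0],
], yaw=[0, 0, 0])

```text
t: 8.23
ee_pos: [643.0, 2.9, 26.8]
orientation: [-2.301, -2.139, 0.001]
ft_force: [-2.4, -1.4, 1.5]
width: 87.9
grasp_force: 0.9
```

play_rows([
  [0.7, 0, 0],
  [0.6, 0, 0],
  [0, 0, 0],
], yaw=[0, 0, 0])

```text
t: 8.48
ee_pos: [643.1, 2.9, 26.6]
orientation: [-2.299, -2.137, 0.004]
ft_force: [-5.8, 0.4, 3.5]
width: 87.7
grasp_force: 2.9
```

play_rows([
  [-3, 0, 0],
  [-4, 0, 0],
  [0, 0, 15],
  [0, 0, 20],
  [-5, -14, 10],
  [-5, -15, 0],
  [-5, -15, 0],
  [-3, -14, 0],
], yaw=[0, 0, 0, 0, 0, 0, 0, 0])

```text
t: 9.15
ee_pos: [618.2, -57.1, 71.6]
orientation: [-2.301, -2.138, 0.001]
ft_force: [-0.0, 0.9, -0.7]
width: 88.0
grasp_force: 0.0
```

play_rows([
  [0, 0, 0],
  [0, 0, 0],
  [0, 0, 0],
  [0, 0, 0],
  [0, 0, 0],
], yaw=[0, 0, 0, 0, 0], gripper=0.9)

```text
t: 9.57
ee_pos: [619.6, -54.5, 71.4]
orientation: [-2.3, -2.139, 0.0]
ft_force: [0.1, 0.2, -0.3]
width: 58.1
grasp_force: 0.0
```

```bash
python3 m.py pics/s7.png
```

```text
9.5667 [619.64 -54.53  71.44] [ 0.13  0.22 -0.29] 58.104806296907924
1 ((628.13525390625, -30.550140380859375), (0.0, 0.0), 0.0) z [27.23 27.23 27.23]
edges x [628.14 628.14] y [-30.55 -30.55]
```

View pics/s7.png

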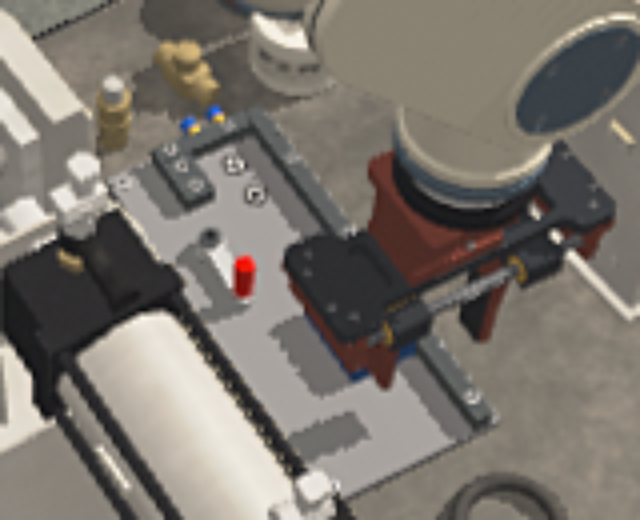

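The fingers are hovering behind the block's tail at about (390,370), and the block is hidden beneath the gripper by the rail. I'll let the gripper close and lower it.

play_rows([
  [0, 0, 0],
  [0, 0, 0],
  [0, 0, 0],
  [-1, 0, -12],
  [-1, 0, -12],
  [-0.5, 0, -12],
  [0, 0, -12],
  [0, 0, -8],
], yaw=[0, 0, 0, 0, 0, 0, 0, 0])

```text
t: 10.28
ee_pos: [615.9, -54.9, 13.3]
orientation: [-2.3, -2.137, 0.003]
ft_force: [0.1, -0.6, 0.6]
width: 8.8
grasp_force: 0.0
```

play_rows([
  [0, 2, 0],
  [0.2, 3, 0],
  [0.2, 3, 0],
  [0, 0, 0],
], yaw=[0, 0, 0, 0])

```text
t: 10.62
ee_pos: [618.1, -46.4, 16.3]
orientation: [2.3, 2.139, 0.001]
ft_force: [0.2, 0.1, 1.0]
width: 8.7
grasp_force: 0.0
```

play_rows([
  [0.3, 4, -1],
  [0.3, 4, 0],
  [0.3, 4, 0],
  [0.3, 4, 0],
  [0.3, 4, 0],
  [0.3, 4, 0],
  [0.3, 4, 0],
  [0.3, 4, 0],
], yaw=[0, 0, 0, 0, 0, 0, 0, 0])

```text
t: 11.28
ee_pos: [620.0, -14.7, 14.9]
orientation: [2.301, 2.139, 0.0]
ft_force: [-0.4, -1.1, 1.2]
width: 9.1
grasp_force: 0.7
```

play_rows([
  [0.3, 4, 0],
  [0.3, 4, 0],
  [0.3, 4, 0],
  [0.3, 4, 0],
  [0.3, 4, 0],
  [0, 0, 0],
], yaw=[0, 0, 0, 0, 0, 0])

```text
t: 11.78
ee_pos: [621.4, 5.8, 14.8]
orientation: [-2.3, -2.139, -0.0]
ft_force: [-0.0, 1.1, -0.0]
width: 9.2
grasp_force: 0.0
```

```bash
python3 m.py pics/s8.png
```

```text
11.7833 [621.42   5.84  14.75] [-0.04  1.05 -0.01] 9.159133946299729
24 ((612.2152099609375, 39.91124725341797), (55.46298599243164, 9.846327781677246), 75.77750396728516) z [26.54 30.59 33.28]
edges x [601.3  619.35] y [13.91 67.69]
```

View pics/s8.png

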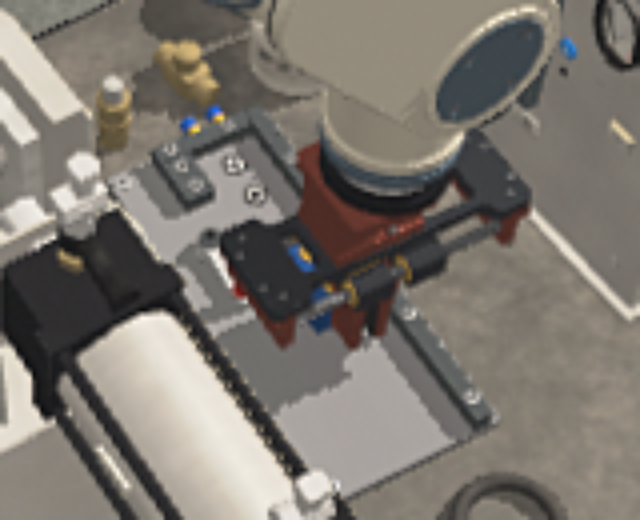

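The block's near face lies at x≈601, so it's along the rail. I'll keep sliding it.

play_rows([
  [0.3, 4, 0],
  [0.3, 4, 0],
  [0.3, 4, 0],
  [0.3, 4, 0],
  [0.3, 4, 0],
  [0.3, 4, 0],
  [0.3, 4, 0],
  [0.3, 4, 0],
], yaw=[0, 0, 0, 0, 0, 0, 0, 0])

```text
t: 12.5
ee_pos: [623.8, 37.4, 14.8]
orientation: [-2.301, -2.139, 0.0]
ft_force: [-0.5, -0.9, -1.3]
width: 8.8
grasp_force: 0.4
```

play_rows([
  [0.3, 4, 0],
  [0.3, 4, 0],
  [0.3, 4, 0],
  [0.3, 4, 0],
  [0.3, 4, 0],
  [0.3, 4, 0],
  [0.3, 4, 0],
  [0, 0, 0],
], yaw=[0, 0, 0, 0, 0, 0, 0, 0])

```text
t: 13.17
ee_pos: [626.1, 65.8, 14.9]
orientation: [2.301, 2.139, 0.001]
ft_force: [-0.0, -0.0, -0.0]
width: 8.9
grasp_force: 0.0
```

```bash
python3 m.py pics/s9.png
```

```text
13.1667 [626.13  65.78  14.89] [-0.05 -0.01 -0.05] 8.915851510255791
25 ((616.4473876953125, 101.99208068847656), (60.625091552734375, 10.485050201416016), 74.69083404541016) z [27.55 29.44 33.99]
edges x [604.02 625.35] y [ 73.78 131.7 ]
```

play_rows([
  [0.3, 4, 0],
  [0.3, 4, 0],
  [0.3, 4, 0],
  [0.3, 4, 0],
  [0.3, 4, 0],
  [0.2, 3, 0],
  [0.2, 3, 0],
  [0.1, 2, 0],
], yaw=[0, 0, 0, 0, 0, 0, 0, 0])

```text
t: 13.88
ee_pos: [628.1, 93.4, 14.9]
orientation: [2.301, 2.139, 0.0]
ft_force: [-0.4, -1.3, 1.0]
width: 8.6
grasp_force: 0.7
```

play_rows([
  [0.1, 1.5, 0],
  [0.1, 1.5, 0],
  [0.1, 1, 0],
  [0, 0, 0],
], yaw=[0, 0, 0, 0])

```text
t: 14.22
ee_pos: [628.2, 97.2, 14.8]
orientation: [-2.301, -2.139, -0.0]
ft_force: [0.1, -0.8, -0.3]
width: 8.6
grasp_force: 0.0
```

play_rows([
  [0.1, 1, 0],
  [0.1, 1, 0],
  [0, 0, 0],
], yaw=[0, 0, 0])

```text
t: 14.47
ee_pos: [628.4, 99.1, 14.7]
orientation: [-2.301, -2.139, 0.0]
ft_force: [0.1, 0.1, -0.3]
width: 8.8
grasp_force: 0.1
```

play_rows([
  [0.1, 1, 0],
  [0.1, 1, 0],
  [0, 0, 0],
], yaw=[0, 0, 0])

```text
t: 14.72
ee_pos: [628.6, 101.2, 14.7]
orientation: [-2.301, -2.139, -0.0]
ft_force: [-0.3, 0.1, -0.7]
width: 8.7
grasp_force: 0.0
```

play_rows([
  [0.1, 1, 0],
  [0, 0.5, 0],
  [0, 0, 0],
], yaw=[0, 0, 0])

```text
t: 14.97
ee_pos: [628.7, 102.6, 14.8]
orientation: [-2.301, -2.139, -0.0]
ft_force: [-0.6, -0.6, -0.0]
width: 8.7
grasp_force: 0.0
```

play_rows([
  [0, 1, 0],
  [0, 0.5, 0],
  [0, 0, 0],
], yaw=[0, 0, 0])

```text
t: 15.22
ee_pos: [628.7, 104.1, 14.8]
orientation: [-2.301, -2.139, -0.0]
ft_force: [0.3, -0.4, -0.4]
width: 9.2
grasp_force: 0.0
```

play_rows([
  [0, 1, 0],
  [0, 1, 0],
  [0, 0, 0],
], yaw=[0, 0, 0])

```text
t: 15.47
ee_pos: [628.8, 104.3, 14.9]
orientation: [2.299, 2.139, -0.002]
ft_force: [0.4, -10.0, -0.1]
width: 9.0
grasp_force: 4.8
```

play_rows([
  [0, 1, 0],
  [0, 0.5, 0],
  [0, 0, 0],
], yaw=[0, 0, 0])

```text
t: 15.72
ee_pos: [628.8, 104.3, 14.9]
orientation: [2.299, 2.138, -0.004]
ft_force: [1.3, -15.7, 1.9]
width: 9.0
grasp_force: 8.2
```

```bash
python3 m.py pics/s10.png
```

```text
15.7167 [628.77 104.33  14.89] [  1.27 -15.66   1.87] 8.982468140624361
34 ((619.4940795898438, 141.54856872558594), (61.911434173583984, 14.365815162658691), 71.5675048828125) z [27.72 30.49 35.07]
edges x [605.78 628.45] y [112.27 171.02]
```

View pics/s10.png

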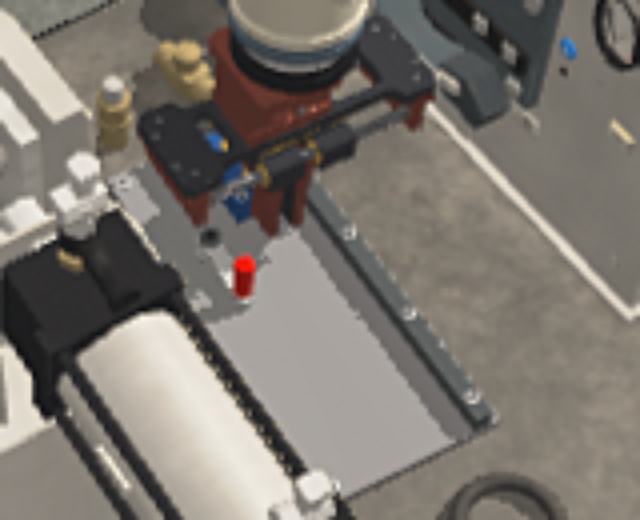

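The push force reads 15.7 N against the hard stop and the block's front is at y≈171, so it's home. Next I'll retreat, open the gripper and move over to the knob.

play_rows([
  [0, -4, 0],
  [0, -6, 0],
  [0, -6, 5],
  [0, 0, 25],
  [0, 0, 30],
  [-8, -8, 5],
  [-8, -9, 0],
  [-7, -9, 0],
], yaw=[0, 0, 0, 0, 0, 0, 0, 0])

```text
t: 16.43
ee_pos: [604.5, 64.8, 79.8]
orientation: [-2.3, -2.139, 0.0]
ft_force: [-0.1, -0.6, -1.1]
width: 8.8
grasp_force: 0.0
```

play_rows([
  [0, 0, 0],
  [0, 0, 0],
  [0, 0, 0],
  [0, 0, 0],
  [0, 0, 0],
  [0, 0, 0],
  [0, 0, 0],
  [0, 0, 0],
], yaw=[0, 0, 0, 0, 0, 0, 0, 0], gripper=0)

```text
t: 17.1
ee_pos: [605.8, 65.6, 79.7]
orientation: [-2.301, -2.139, -0.0]
ft_force: [0.1, -0.4, 0.0]
width: 58.7
grasp_force: 0.0
```

```bash
python3 m.py pics/s11.png
python3 - <<'E'
from h import *
p=viewer.get_image("scene"); hsv=cv2.cvtColor(p["pixels"],cv2.COLOR_RGB2HSV); W=cloud(p)
red=((hsv[...,0]<6)|(hsv[...,0]>174))&(hsv[...,1]>190)&(hsv[...,2]>120)&(abs(W[...,0]-590)<60)&(abs(W[...,1]-60)<60)&(W[...,2]<60)
print(red.sum(),W[red].mean(0) if red.any() else 0)
E
```

```text
17.1 [605.81  65.64  79.73] [ 0.05 -0.38  0.04] 58.681600701618635
10 ((646.8787841796875, 119.97954559326172), (33.052940368652344, 11.177837371826172), 59.316253662109375) z [26.94 28.39 30.42]
edges x [634.   652.52] y [108.34 136.92]
28 [573.35729981  60.43380784  45.40778532]
```

play_rows([
  [0, 1, 0],
  [0, 1, 0],
  [0, 1, 0],
  [0, 0, 0],
  [0, 0, -12],
  [0, 0, -14],
  [0, 0, -14],
  [0, 0, -10],
], yaw=[0, 0, 0, 0, 0, 0, 0, 0])

```text
t: 17.87
ee_pos: [604.4, 68.3, 27.2]
orientation: [-2.3, -2.138, 0.003]
ft_force: [-0.5, -0.3, -0.4]
width: 87.9
grasp_force: 0.0
```

play_rows([
  [2, 0, 0],
  [3, 0, 0],
  [4, 0, 0],
  [4, 0, 0],
  [4, 0, 0],
  [4, 0, 0],
  [4, 0, 0],
  [0, 0, 0],
], yaw=[0, 0, 0, 0, 0, 0, 0, 0])

```text
t: 18.53
ee_pos: [632.1, 68.6, 30.3]
orientation: [2.3, 2.138, 0.002]
ft_force: [-1.4, -0.8, -0.2]
width: 88.1
grasp_force: 0.0
```

```bash
cat > k.py <<'E'
from h import *
np.set_printoptions(precision=1,suppress=True)
a=-.073; R=np.array([[np.cos(a),-np.sin(a)],[np.sin(a),np.cos(a)]])
for c in("scene","top"):
    p=viewer.get_image(c); hsv=cv2.cvtColor(p["pixels"],cv2.COLOR_RGB2HSV); W=cloud(p)
    red=((hsv[...,0]<6)|(hsv[...,0]>174))&(hsv[...,1]>190)&(hsv[...,2]>120)&(abs(W[...,0]-600)<70)&(abs(W[...,1]-70)<70)&(W[...,2]<60)&(W[...,2]>15)
    if red.sum()>4:
        w=W[red].mean(0); n=R.T@(w[:2]-[606.6,51.9]); print(c,red.sum(),w,"nest",n,"angle",-np.arctan2(n[1]-56,n[0]+30).round(3))
E
python3 k.py; python3 m.py pics/s12.png
```

```text
scene 20 [594.   60.5  46. ] nest [-13.1   7.6] angle 1.235
18.6333 [631.25  68.48  30.09] [-0.6  -0.46 -0.76] 87.71444890532548
2 ((638.5037231445312, 142.7991943359375), (3.3498449325561523, 0.0), -124.83946990966797) z [29.27 29.36 29.45]
edges x [637.57 639.44] y [141.45 144.15]
```

play_rows([
  [4, 1, 0],
  [4, 1, 0],
  [4, 2, 0],
  [4, 2, 0],
  [2, 1, 0],
  [0, 0, 0],
], yaw=[0, 0, 0, 0, 0, 0])

```text
t: 19.18
ee_pos: [649.3, 75.9, 29.8]
orientation: [2.301, 2.139, 0.001]
ft_force: [0.4, -0.7, -0.1]
width: 87.8
grasp_force: 0.0
```

```bash
python3 k.py
```

```text
scene 14 [611.9  69.7  46.6] nest [ 4.  18.1] angle 0.839
```

play_rows([
  [-4, 0, 0],
  [0, 0, 15],
  [0, 0, 20],
  [0, 0, 15],
  [-7, -6, 0],
  [-7, -7, 0],
  [-7, -6, 0],
  [-8, -6, 0],
], yaw=[0, 0, 0, 0, 0, 0, 0, 0], gripper=0)

```text
t: 19.95
ee_pos: [613.9, 49.5, 79.0]
orientation: [-2.301, -2.138, 0.002]
ft_force: [-0.7, 0.4, 0.4]
width: 87.8
grasp_force: 0.0
```

play_rows([
  [0, 0, 0],
  [0, 0, 0],
  [0, 0, 0],
  [0, 0, 0],
  [0, 0, 0],
  [0, 0, 0],
  [0, 0, 0],
  [0, 0, 0],
], yaw=[0, 0, 0, 0, 0, 0, 0, 0], gripper=1)

```text
t: 20.62
ee_pos: [615.8, 50.6, 79.8]
orientation: [2.301, 2.139, -0.0]
ft_force: [0.2, 0.4, 0.0]
width: 37.9
grasp_force: 0.0
```

play_rows([
  [0, 0, 0],
  [0, 0, 0],
  [0, 0, 0],
  [0, 0, 0],
  [0, 0, 0],
  [0, 0, 0],
  [0, 0, 0],
  [0, 0, 0],
], yaw=[0, 0, 0, 0, 0, 0, 0, 0])

```text
t: 21.28
ee_pos: [615.7, 50.4, 79.8]
orientation: [-2.301, -2.139, 0.0]
ft_force: [0.3, 0.4, 0.0]
width: 0.2
grasp_force: 0.0
```

```bash
python3 k.py;python3 m.py pics/s13.png
```

```text
scene 31 [610.3  72.1  45.4] nest [ 2.2 20.4] angle 0.835
21.3833 [615.72  50.46  79.83] [ 0.01 -0.52 -0.34] 0.5855528112960362
29 ((646.363037109375, 135.7862548828125), (44.86792755126953, 17.018888473510742), 69.9018325805664) z [27.41 30.19 34.25]
edges x [631.47 650.94] y [116.67 159.08]
```

play_rows([
  [0, 0, -12],
  [0, 0, -14],
  [0, 0, -14],
  [0, 0, -10],
  [0, 2, 0],
  [0.5, 4, 0],
  [0.5, 4, 0],
  [0.5, 4, 0],
], yaw=[0, 0, 0, 0, 0, 0, 0, 0])

```text
t: 22.1
ee_pos: [618.3, 64.6, 30.3]
orientation: [2.3, 2.138, 0.002]
ft_force: [2.6, -2.8, -0.1]
width: 0.6
grasp_force: 1.5
```

play_rows([
  [0.5, 4, 0],
  [0.5, 4, 0],
  [0.5, 4, 0],
  [0.5, 4, 0],
  [0.5, 3, 0],
  [0.5, 3, 0],
  [0, 2, 0],
  [0, 0, 0],
], yaw=[0, 0, 0, 0, 0, 0, 0, 0])

```text
t: 22.77
ee_pos: [619.9, 89.0, 29.7]
orientation: [-2.3, -2.139, 0.0]
ft_force: [0.2, -0.4, -0.1]
width: 0.7
grasp_force: 0.0
```

```bash
python3 k.py
```

play_rows([
  [0, 1, 0],
  [0, 1, 0],
  [0, 0, 0],
], yaw=[0, 0, 0])

```text
t: 23.12
ee_pos: [620.1, 90.3, 29.7]
orientation: [-2.301, -2.139, 0.001]
ft_force: [0.2, -1.2, -0.8]
width: 0.5
grasp_force: 0.4
```

play_rows([
  [0, 1, 0],
  [0, 1, 0],
  [0, 0, 0],
], yaw=[0, 0, 0])

```text
t: 23.37
ee_pos: [620.1, 90.7, 29.7]
orientation: [2.3, 2.138, -0.003]
ft_force: [0.5, -10.3, 0.5]
width: 0.5
grasp_force: 5.0
```

The force rise at the predicted stop means the latch is closed. I'll retreat the way I came and check.

play_rows([
  [0, -3, 0],
  [0, -6, 0],
  [0, -5, 10],
  [0, 0, 30],
  [0, 0, 40],
  [0, 0, 40],
  [0, 0, 40],
  [0, 0, 40],
], yaw=[0, 0, 0, 0, 0, 0, 0, 0])

```text
t: 24.03
ee_pos: [619.8, 78.3, 232.6]
orientation: [-2.301, -2.139, -0.001]
ft_force: [0.7, -0.0, 0.5]
width: 0.7
grasp_force: 0.0
```

play_rows([
  [0, 5, 40],
  [0, 10, 40],
  [0, 20, 30],
  [0, 30, 20],
  [-5, 30, 0],
  [-10, 30, 0],
  [-20, 30, 0],
  [-20, 30, 0],
], yaw=[0, 0, 0, 0, 0, 0, 0, 0])

```text
t: 24.7
ee_pos: [564.4, 264.4, 360.6]
orientation: [-2.302, -2.138, -0.001]
ft_force: [0.2, -0.1, 0.4]
width: 0.2
grasp_force: 0.0
```

play_rows([
  [-20, 35, 0],
  [-20, 35, 0],
  [-20, 35, 0],
  [-20, 35, 0],
  [-20, 35, 0],
  [-20, 35, 0],
  [0, 0, 0],
  [0, 0, 0],
], yaw=[0, 0, 0, 0, 0, 0, 0, 0])

```text
t: 25.37
ee_pos: [443.7, 474.8, 360.2]
orientation: [-2.297, -2.143, -0.0]
ft_force: [0.5, -0.2, 0.1]
width: 0.1
grasp_force: 0.0
```

```bash
python3 k.py; python3 m.py pics/s14.png
python3 - <<'E'
from h import *
p=viewer.get_image("top"); W=cloud(p); hsv=cv2.cvtColor(p["pixels"],cv2.COLOR_RGB2HSV); z=W[...,2]
m=(abs(W[...,0]-620)<60)&(W[...,1]>80)&(W[...,1]<175)&(((hsv[...,0]>98)&(hsv[...,0]<130))|((hsv[...,0]>15)&(hsv[...,0]<35)))&(hsv[...,1]>120)&(z>26)
P=np.array([atz(p,(u,v),32)[:2] for v,u in np.argwhere(m)],np.float32); print("top block",len(P),cv2.minAreaRect(P) if len(P) else 0)
a=p["pixels"][130:210,250:400]; cv2.imwrite("pics/t14.png",cv2.resize(a,None,fx=5,fy=5,interpolation=cv2.INTER_CUBIC)[...,::-1])
E
```

```text
scene 37 [624.5 102.5  44.3] nest [14.2 51.8] angle 0.095
top 15 [625.7 108.7  52.3] nest [14.9 58. ] angle -0.045
25.4667 [445.32 472.81 360.23] [ 0.45 -0.93 -0.29] 0.7752752083579472
182 ((630.3072509765625, 139.71249389648438), (62.892112731933594, 47.34128952026367), 86.85330200195312) z [26.61 30.84 34.51]
edges x [606.4  653.89] y [110.2  170.93]
top block 253 ((630.1633911132812, 145.69744873046875), (58.17186737060547, 46.80792236328125), 87.17146301269531)
```

View pics/s14.png

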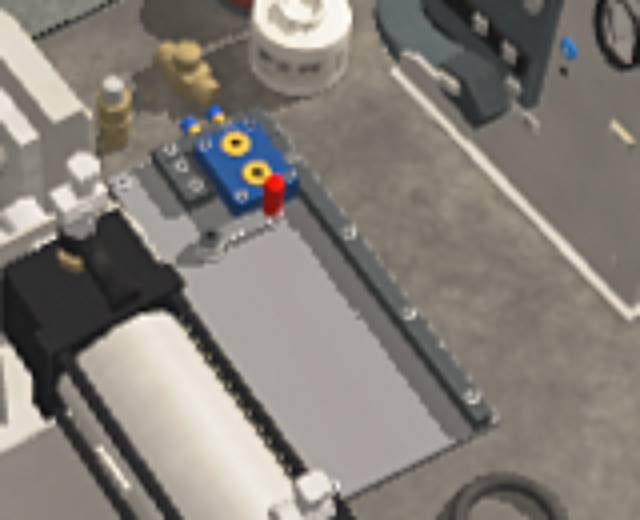

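The block sits in the corner at about (245,165) in the crop, with the latch closed across its tail at (245,232). The knob is at about (275,195) and the hand is clear.

```bash
python3 -c "
from workcell import ticket
print(ticket.close_job())"
```

```text
the job is handed in; nothing more can be done
None
```

I pushed the block flat to the rail, slid it home against the end stop, closed the latch behind it, and handed the job in at about 25.5 s with the hand clear; no verdict came back.

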